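# Push the fallen tube rack back onto its feet and up to the bench rail

## Task

The empty yellow tube rack has fallen onto its long side. Without picking it up, push against the upper part of its hole-plate face so that it tips over onto its feet, and then slide it with the fingers until its long side lies flush along the black rubber face of the low bench rail (the side that faces the rack), not sticking out past either end of the rail. Leave the vial, the orange-capped bottle and the timer where they are, and finish clear of everything.

Things in the scene. Friction and masses are not known exactly. Their poses are not given: they have to be found in the camera images.
- rack: empty yellow tube rack, 198 (own x) x 92 (own y) x 54 (own z) mm, about 0.12 kg, loose. Origin: centre of its underside (foot side); own z points from the feet to the hole plate. Long sides (y = +-46 mm) are open between the plate's edge (z = 52 to 54 mm) and a thin bar at z = 6 to 8 mm; short ends are walls. It starts lying on the side y = -46 mm, own y up, 92 mm high, feet towards the rail.
- rack_push (a point): middle of the hole plate's upper edge as the rack lies at the start, at x 0, y 46, z 54 mm in the rack. The plate is solid to fingers (small holes) and faces the robot's right. Pushed near this edge, from plate to feet, the rack tilts about its lower foot edge, overbalances at some 35 degrees and drops onto its feet, then covering the 92 mm beyond that edge.
- rail_face (a point): foot of the middle of the rubber face of a low bench rail, on the worktop. The rail is fixed, aluminium with a black rubber face, 300 mm long along this frame's x (150 mm either side), 22 mm high, 20 mm thick, behind it a 4 mm high flange. The face lies at y = 0 and looks along -y, towards the rack. With the upright rack flush against it the rack's origin is at y = -46 mm here.
- vial: small amber vial with black cap standing upright, 25 mm diameter, 50 mm high, loose; origin at the centre of its underside. Bystander beyond the far end of the rack.
- bottle: small bottle with orange screw cap standing upright, 45 mm diameter, 93 mm high, loose; origin at the centre of its underside. Bystander beyond the far end of the rack.
- bench_timer: white bench timer lying flat, 58 x 62 x 21 mm, loose; origin at the centre of its underside. Bystander beyond the near end of the rack.

How it is judged (in metres and radians):
At the end, for the whole second after the job is handed in: The rack stands at rest on its feet on the worktop (tilt under 0.06 rad), its long side along the rail's rubber face within 5 mm and 0.04 rad, its middle no more than 60 mm from the rail's middle along the rail (angle between rack's own z axis and vertical below 0.06 rad and height (world z) of rack below 0.006 m and y of rack in the frame of rail_face between -0.051 and -0.04 m and x of rack in the frame of rail_face between -0.06 and 0.06 m and angle between the x axis of rack and the x axis of rail_face, either way round below 0.04 rad and linear speed of rack below 0.01 m/s); the robot touches nothing.
It fails at once if the rack is lifted off the worktop while lying or tilting (height (world z) of rack above 0.065 m).
It fails at once if the rack is lifted or carried once upright (height (world z) of rack above 0.02 m and angle between rack's own z axis and vertical below 0.2 rad).
It fails at once if the vial is moved or knocked over (distance of vial from where it was at the start of the episode above 0.02 m or angle between vial's own z axis and vertical above 0.5 rad).
It fails at once if the bottle is moved or knocked over (distance of bottle from where it was at the start of the episode above 0.02 m or angle between bottle's own z axis and vertical above 0.5 rad).
It fails at once if the timer is moved (distance of bench_timer from where it was at the start of the episode above 0.02 m).
It also fails if it takes over 42 s, if anything falls off the work surface, if the arm or the gripper's body presses on something with over 40 N, if the wrist force passes 120 N, or if a joint passes its speed limit or range.

## Robot

A 7-joint arm with a two-finger parallel gripper is mounted at the origin on a cart in front of the work surface, level with it; the furniture and walls round the work are solid. World frame = base frame: x ahead of the robot, y to its left, z up, the work surface at z = 0. Lengths are in mm, angles in rad, forces in N, time in s.
With the tool pointing down it reaches from about 350 to 900 mm from the base axis. Payload 7.2 kg.
Tool frame: the origin (TCP) lies between the finger pads; the fingertips stand 11 mm ahead of it and the grasp point (between the pads) lies 8 mm behind it; z points along the fingers, y is the direction in which the jaws open and shut (so a half turn about z gives the same grasp; the last joint's range is limited). The gripper opens to 85 mm and grips with 20 to 120 N. Pads are 22 mm wide; open, the fingers measure 114 mm over their backs; the gripper's body (76 mm by 85 mm) begins 54 mm behind the grasp point. The pads swing forward as they close: fully open they stand 13 mm farther back than shut.
Start: joints at [-1.183, 0.411, -0.013, 1.596, 0.006, 1.134, -0.082], TCP at [275.122, 561.192, 242.297] pointing down, gripper open.
Joint ranges: [-2.95, 2.95], [-0.29, 1.99], [-1.47, 1.44], [0.14, 2.54], [-1.03, 4.17], [0.13, 1.85], [-2.86, 2.86]. Speed limits (rad/s): [2.39, 2.39, 3.01, 3.01, 3.14, 3.14, 3.14].

## Interface

Orientations are given as a 3x3 rotation matrix whose columns are the frame's x, y, z axes.
In Python, from plant import bot gives the robot as it stands.
- The arm moves only by the tool carry_out, never from a script. Its argument "moves" is a list of rows, each an object with "offset": the shift along the tool's x, y, z in cm, a list of three; "turn": the turn about the tool's z in rad. A call has exactly 10 rows; each row is the pose to reach, as a shift and turn from the pose measured when the call began, along the tool's axes at that moment; what a row does not reach only later rows make up. A row lasts 1/12 s, in which the tool goes at most 41.7 mm and 7.16 degrees, less where a joint would pass 70% of its speed; a pose out of reach is approached as far as the arm can. A call with a gripper value outside its range is refused whole. "hand" is the closure, from -1 (fully open) to 1 (shut), set as the call begins (left out, the last holds). The fingers move at their own pace and stop on an object; the grip force is fixed at half the most. Time passes only in rows, so rows that repeat a pose let the fingers close, or fill a call up. It gives the time, the measured TCP pose, the force and the opening at its end, in the units of the state.
- bot.state(): the state, without advancing time (a new reading comes with each control period).
- bot.get_image(name): name is "scene" or "top" or "wrist"; returns (picture, depth): 384x512x3 uint8, blue, green, red; 384x512 float32, mm along the optical axis (not along the pixel's ray), 0 where there is no reading.
- bot.camera_info(name): a dict with "fov_y" (degrees; the focal length in pixels is half the picture's height over the tangent of half this angle, whatever the lens; pixels are square), "cx", "cy" (the principal point, pixels), "camera_from_world" (4x4, takes a point from world to camera coordinates). Camera axes: x right, y up, looking along -z (the intrinsics and any distortion apply to the point x, -y, -z); pixel columns grow to the right and rows downward; lengths in mm; the calibration is good to about 2 mm. A picture is of the moment at which its call begins: read the wrist's pose just before it. camera_info takes no time and is no camera call; for the wrist camera it gives the pose at the moment of the call.
- bot.hand_in(): hands the job in, once; it reports no verdict.
Trained networks look in the newest picture that a camera, given by its name, has taken for a name from the list of things; names that differ only in an ending like _2 or _b are one class to them, and where a whole thing is asked for, a point or a joint stands for the part that bears it (a point fixed in the world has none). Each returns a list of dicts, best first, with "confidence" (0 to 1); they miss things now and then, are a little off and sometimes report something else, mostly with a low value. They report only what shows in the picture. A call takes as long as a camera call.
- bot.look_for(camera, query): "position" ([x, y, z] in mm, in world coordinates, good to about 4 mm: the middle of the surface that is visible of it).
- bot.trace(camera, query): "mask" (384x512 bool, what is visible of it).
The state is a dict: "time_s": time; "q": joint angles; "dq": joint speeds; "joint_efforts": joint torques, N m; "eef_pos": TCP position; "tool_rot": TCP orientation; "ft_force": force on the tool from outside, world axes, zero at the start; "wrist_torque": the same for the moment, N m; "grip_width": opening from 0.0 (shut) to 1.0 (fully open).
Only numpy, scipy, OpenCV 4.12 (cv2) and the standard library are available. Lean on these libraries where they do the work, as an engineer would, in place of code of your own. Each camera call takes 0.05 s, during which the arm holds its last target.

## Working session

There is one attempt and no reset: what is moved stays moved. The work goes in short steps, Python scripts to look and compute and a tool call to move; the robot and the scene stay as the last step left them, time stands still between calls to the robot, and variables do not carry over. Pictures are saved under pics/ and viewed, and the job is handed in when it is done.

Besides the shell and the picture viewer there is one more tool, called after ">>>" by a JSON object that holds its "name" and its "arguments", one argument or row to a line. carry_out: Moves the arm, as the interface text tells. Its arguments: {"type":"object","properties":{"moves":{"type":"array"},"hand":{"type":"number"}},"required":["moves"]}

```bash
mkdir -p pics; ls; cat > h.py <<'E'
import numpy as np, cv2
from plant import bot
def K(n):
    c=bot.camera_info(n); f=192/np.tan(np.radians(c["fov_y"]/2)); return f,c["cx"],c["cy"],np.array(c["camera_from_world"]),c
def pts(n,depth,us,vs):
    f,cx,cy,T,_=K(n); us=np.asarray(us);vs=np.asarray(vs); d=depth[vs,us]
    p=np.stack([(us-cx)/f*d,-(vs-cy)/f*d,-d,np.ones_like(d)],0)
    return (np.linalg.inv(T)@p)[:3].T
def st():
    s=bot.state(); print(s["time_s"],np.round(s["eef_pos"],1),np.round(s["tool_rot"],3).tolist(),np.round(s["ft_force"],1),s["grip_width"]); return s
E
python3 - <<'E'
from h import *
st()
for n in ["scene","top"]:
    im,d=bot.get_image(n); cv2.imwrite(f"pics/{n}0.png",im); np.save(f"{n}d.npy",d)
    print(n,K(n)[4])
    for q in ["rack","rack_push","rail_face","vial","bottle","bench_timer"]:
        print(q,[(np.round(r["position"],1).tolist(),round(r["confidence"],2)) for r in bot.look_for(n,q)[:2]])
E
```

```text
pics
0.0 [274.9 560.7 241.4] [[-0.898, 0.44, -0.001], [0.44, 0.898, -0.002], [-0.0, -0.002, -1.0]] [0.  0.1 0.8] 0.998710099944982
scene {'fov_y': 44.07531520222324, 'cx': 258.6920182132897, 'cy': 193.84840005035656, 'camera_from_world': array([[-6.01072679e-01, -7.99118948e-01,  1.09790912e-02,
         5.68188248e+02],
       [ 4.83430839e-01, -3.52613801e-01,  8.01222897e-01,
        -1.94189335e+02],
       [-6.36401020e-01,  4.86900825e-01,  5.98265266e-01,
        -9.72412577e+02],
       [ 0.00000000e+00,  0.00000000e+00,  0.00000000e+00,
         1.00000000e+00]])}
rack [([434.6, 246.2, 65.0], 0.8)]
rack_push [([435.2, 248.7, 61.4], 0.76)]
rail_face [([420.3, 433.7, 7.2], 0.95)]
vial [([438.2, 249.2, 63.1], 0.45)]
bottle []
bench_timer [([275.8, 317.3, 21.8], 0.66)]
top {'fov_y': 48.174676511184195, 'cx': 255.41249238857537, 'cy': 193.2540219696261, 'camera_from_world': array([[-1.66351060e-02, -9.99860576e-01, -1.44952643e-03,
         3.05483484e+02],
       [ 9.98143639e-01, -1.66914540e-02,  5.85719270e-02,
        -4.86057570e+02],
       [-5.85879554e-02, -4.72485366e-04,  9.98282139e-01,
        -9.53640298e+02],
       [ 0.00000000e+00,  0.00000000e+00,  0.00000000e+00,
         1.00000000e+00]])}
rack [([470.8, 249.1, 92.1], 0.68)]
rack_push [([470.2, 247.6, 84.0], 0.9)]
rail_face [([457.4, 433.5, 22.7], 0.57)]
vial [([652.9, 391.4, 44.3], 0.6), ([660.3, 299.6, 91.2], 0.32)]
bottle [([475.5, 249.2, 85.5], 0.68), ([661.2, 299.2, 93.2], 0.61)]
bench_timer [([285.0, 307.2, 23.2], 0.8)]
```

View pics/scene0.png

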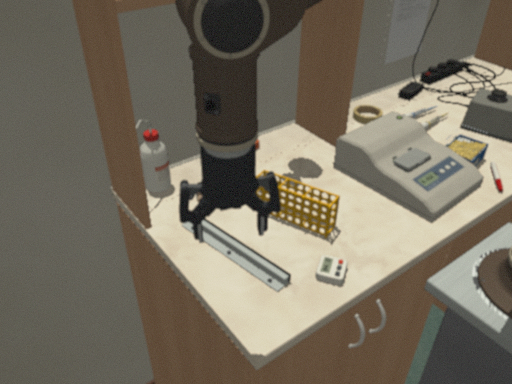

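View pics/top0.png

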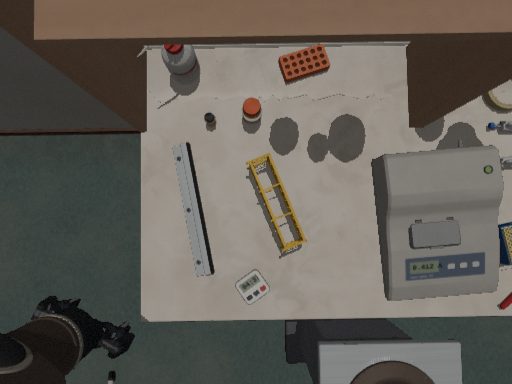

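```bash
python3 - <<'E'
from h import *
d=np.load("topd.npy")
vs,us=np.mgrid[0:384,0:512]; P=pts("top",d,us.ravel(),vs.ravel()); ok=d.ravel()>0
def rect(m,name):
    r=cv2.minAreaRect(P[m][:,:2].astype(np.float32)); print(name,m.sum(),r,np.round(cv2.boxPoints(r),0).tolist(), np.median(P[m][:,2]))
x,y,z=P.T
rect(ok&(z>82)&(z<100)&(x<600)&(x>350)&(y>150)&(y<340),"rack")
rect(ok&(z>17)&(z<28)&(x>250)&(x<640)&(y>405)&(y<480),"rail")
rect(ok&(z>40)&(z<60)&(x>620)&(y>350)&(y<430),"vial")
rect(ok&(z>80)&(z<100)&(x>620)&(y>250)&(y<340),"bottle")
rect(ok&(z>12)&(z<30)&(x<340)&(y>250)&(y<370),"timer")
E
```

```text
rack 695 ((468.8543395996094, 255.44711303710938), (199.77972412109375, 54.593414306640625), 21.428489685058594) [[366.0, 244.0], [386.0, 194.0], [572.0, 267.0], [552.0, 317.0]] 90.90122227213806
rail 1125 ((460.7579345703125, 429.9726867675781), (299.45611572265625, 20.65751838684082), 10.328980445861816) [[312.0, 413.0], [315.0, 393.0], [610.0, 447.0], [606.0, 467.0]] 21.824959367613474
vial 108 ((718.5457153320312, 413.2245788574219), (145.035400390625, 20.195999145507812), 15.181472778320312) [[646.0, 404.0], [651.0, 384.0], [791.0, 422.0], [786.0, 442.0]] 50.301187099986066
bottle 254 ((669.8486938476562, 302.4891662597656), (35.864437103271484, 34.73408889770508), 88.06243896484375) [[652.0, 285.0], [687.0, 284.0], [688.0, 320.0], [653.0, 321.0]] 92.39909373457596
timer 726 ((282.48822021484375, 308.278076171875), (58.255462646484375, 62.134403228759766), 34.33012771606445) [[241.0, 318.0], [276.0, 266.0], [324.0, 299.0], [289.0, 350.0]] 18.982395613584742
```

The scene picture shows the gripper over the rail, with the rack (230–340, 175–235) lying with its plate to the robot's right. The top picture shows the rail's black face on its right edge (175–213, 140–275), the rack (248–305, 155–255), vial (210,119), bottle (252,110) and timer (253,287). The geometry from depth agrees.

I'm moving over to the plate side with the open jaws along the rack.

>>> {"name": "carry_out", "arguments": {
  "hand": -1,
  "moves": [
    {"offset":[-3.2,-2.1,0],"turn":0.06},
    {"offset":[-7,-4.6,0],"turn":0.14},
    {"offset":[-10.8,-7.1,0],"turn":0.22},
    {"offset":[-14.6,-9.6,0],"turn":0.3},
    {"offset":[-18.4,-12.1,0],"turn":0.38},
    {"offset":[-22.2,-14.6,0],"turn":0.46},
    {"offset":[-26,-17.1,0],"turn":0.54},
    {"offset":[-29.8,-19.6,0],"turn":0.62},
    {"offset":[-33.4,-22,0],"turn":0.7},
    {"offset":[-36.1,-23.7,0],"turn":0.74}
  ]
}}

```text
time_s: 1.53
eef_pos: [486.0, 203.6, 242.7]
tool_rot: [[-0.362, 0.932, 0.001], [0.932, 0.362, 0.001], [0.0, 0.001, -1.0]]
ft_force: [0.0, 0.9, -0.1]
grip_width: 1.0
```

```bash
python3 - <<'E'
from h import *
s=st()
im,d=bot.get_image("wrist"); cv2.imwrite("pics/w1.png",im)
vs,us=np.mgrid[0:384,0:512]; P=pts("wrist",d,us.ravel(),vs.ravel()); ok=d.ravel()>0
m=ok&(P[:,2]>150); print(m.sum())
im,d=bot.get_image("top"); cv2.imwrite("pics/t1.png",im)
E
```

```text
1.5333 [486.  203.6 242.7] [[-0.362, 0.932, 0.001], [0.932, 0.362, 0.001], [0.0, 0.001, -1.0]] [ 0.   0.9 -0.1] 0.9998191305194829
38469
```

View pics/w1.png

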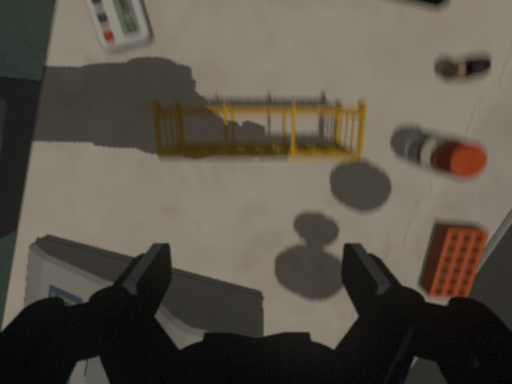

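View pics/t1.png

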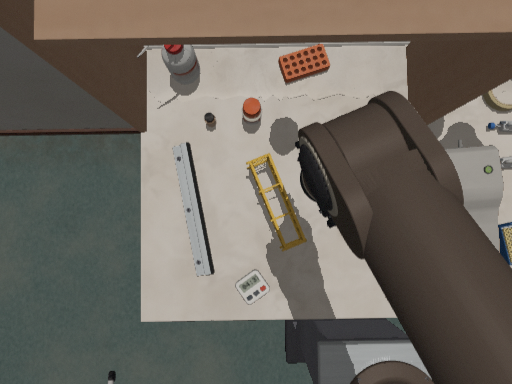

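```bash
python3 - <<'E'
from h import *
s=bot.state(); R=np.array(s["tool_rot"]); p0=np.array(s["eef_pos"])
im,d=bot.get_image("wrist")
vs,us=np.mgrid[0:384,0:512]; P=pts("wrist",d,us.ravel(),vs.ravel()); ok=d.ravel()>0
L=(P-p0)@R
m=ok&(L[:,2]<60)&(abs(L[:,1])<70)&(L[:,0]<40)
for sg in (-1,1):
    k=m&(L[:,1]*sg>20); q=L[k]; print(sg,k.sum(), np.percentile(q,[1,50,99],axis=0).round(1).tolist())
    t=q[q[:,2]>np.percentile(q[:,2],85)]; print(t.min(0),t.max(0))
E
```

```text
-1 14784 [[-7.3, -69.3, -83.3], [14.0, -49.2, -58.9], [20.8, -20.9, -7.4]]
[ -8.44660145 -57.34489527 -38.60607527] [ 14.69784225 -42.8528638   -1.17445164]
1 14674 [[-6.8, 20.8, -82.8], [14.4, 48.6, -58.5], [20.9, 69.0, -7.1]]
[ -8.33050555  41.11621019 -38.39909919] [15.22974162 55.83075577 -1.57930878]
```

The wrist picture shows both open fingertips at (155,250) and (355,250), clear of the rack (155–365, 100–157) and parallel to it. The tips are about 2 mm behind the TCP. I'm descending to tip height of about 82 mm and starting the push.

>>> {"name": "carry_out", "arguments": {
  "moves": [
    {"offset":[0,0.1,2],"turn":0},
    {"offset":[0,0.2,5],"turn":0},
    {"offset":[0,0.3,8],"turn":0},
    {"offset":[0,0.3,11],"turn":0},
    {"offset":[0,0.3,13.5],"turn":0},
    {"offset":[0,0.3,15.5],"turn":0},
    {"offset":[0,0.3,16.2],"turn":0},
    {"offset":[0.5,0.3,16.2],"turn":0},
    {"offset":[1,0.3,16.2],"turn":0},
    {"offset":[1.4,0.3,16.2],"turn":0}
  ]
}}

```text
time_s: 2.52
eef_pos: [485.4, 217.6, 82.0]
tool_rot: [[-0.361, 0.933, 0.003], [0.933, 0.361, 0.001], [-0.0, 0.003, -1.0]]
ft_force: [0.2, 1.0, 0.8]
grip_width: 1.002
```

>>> {"name": "carry_out", "arguments": {
  "moves": [
    {"offset":[0.3,0,0],"turn":0},
    {"offset":[0.7,0,0],"turn":0},
    {"offset":[1.1,0,0],"turn":0},
    {"offset":[1.5,0,0],"turn":0},
    {"offset":[1.9,0,0],"turn":0},
    {"offset":[2.3,0,0],"turn":0},
    {"offset":[2.7,0,0],"turn":0},
    {"offset":[3,0,0],"turn":0},
    {"offset":[3,0,0],"turn":0},
    {"offset":[3,0,0],"turn":0}
  ]
}}

```text
time_s: 3.35
eef_pos: [474.5, 245.7, 81.9]
tool_rot: [[-0.361, 0.932, 0.003], [0.932, 0.361, 0.001], [-0.0, 0.003, -1.0]]
ft_force: [1.3, -0.5, 0.2]
grip_width: 1.002
```

```bash
python3 - <<'E'
from h import *
s=st()
im,d=bot.get_image("wrist"); cv2.imwrite("pics/w2.png",im)
E
```

```text
3.35 [474.5 245.7  81.9] [[-0.361, 0.932, 0.003], [0.932, 0.361, 0.001], [-0.0, 0.003, -1.0]] [ 1.3 -0.5  0.2] 1.0021249797542233
```

View pics/w2.png

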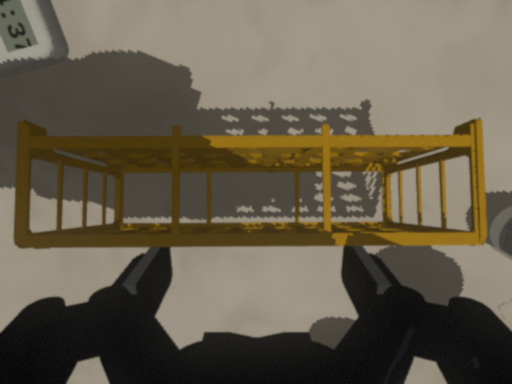

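The wrist picture shows the fingertips at (155,245) and (355,245) against the plate's upper edge, and the rack square to them. Next I'm measuring its tilt.

```bash
cat >> h.py <<'E'
def rackpts(n):
    im,d=bot.get_image(n)
    hsv=cv2.cvtColor(im,cv2.COLOR_BGR2HSV); m=cv2.inRange(hsv,(15,120,60),(35,255,255))>0
    vs,us=np.nonzero(m&(d>0)); P=pts(n,d,us,vs)
    k=(P[:,0]>300)&(P[:,0]<620)&(P[:,1]>150)&(P[:,1]<440)&(P[:,2]<130)&(P[:,2]>-5)
    return im,P[k]
E
python3 - <<'E'
from h import *
im,P=rackpts("wrist")
n=np.array([-.362,.932]); o=np.array([459,280.6])
a=(P[:,:2]-o)@n; z=P[:,2]
for lo in range(-70,60,10):
    k=(a>=lo)&(a<lo+10)
    if k.sum()>20: print(lo,k.sum(),np.percentile(z[k],[2,50,98]).round(0))
E
```

```text
-60 112 [17. 21. 23.]
-50 2454 [16. 22. 46.]
-40 1618 [12. 59. 70.]
-30 4050 [  9. 102. 103.]
-20 5158 [  4. 100. 103.]
-10 3602 [ 4. 29. 98.]
0 4113 [28. 51. 95.]
10 6781 [61. 88. 91.]
20 2775 [76. 87. 89.]
```

The tilt is about 16° with no sliding of the pivot. I'm pushing on slowly.

>>> {"name": "carry_out", "arguments": {
  "moves": [
    {"offset":[0.3,0,0],"turn":0},
    {"offset":[0.6,0,0],"turn":0},
    {"offset":[0.9,0,0],"turn":0},
    {"offset":[1.2,0,0],"turn":0},
    {"offset":[1.5,0,0],"turn":0},
    {"offset":[1.8,0,0],"turn":0},
    {"offset":[2.1,0,0],"turn":0},
    {"offset":[2.4,0,0],"turn":0},
    {"offset":[2.7,0,0],"turn":0},
    {"offset":[3,0,0],"turn":0}
  ]
}}

```text
time_s: 4.28
eef_pos: [463.7, 273.6, 81.9]
tool_rot: [[-0.361, 0.933, 0.003], [0.933, 0.361, 0.001], [-0.0, 0.003, -1.0]]
ft_force: [-0.3, -0.6, 0.4]
grip_width: 0.998
```

```bash
python3 - <<'E'
from h import *
st()
im,P=rackpts("wrist"); cv2.imwrite("pics/w3.png",im)
n=np.array([-.362,.932]); o=np.array([459,280.6])
a=(P[:,:2]-o)@n; z=P[:,2]
for lo in range(-70,120,10):
    k=(a>=lo)&(a<lo+10)
    if k.sum()>20: print(lo,k.sum(),np.percentile(z[k],[2,50,98]).round(0))
E
```

```text
4.2833 [463.7 273.6  81.9] [[-0.361, 0.933, 0.003], [0.933, 0.361, 0.001], [-0.0, 0.003, -1.0]] [-0.3 -0.6  0.4] 0.998388257353768
-60 72 [-1. -0.  1.]
-40 50 [-1. -0.  1.]
-30 1791 [ 0. 49. 51.]
-20 1873 [-1. 53. 57.]
-10 3753 [-0. 58. 63.]
0 4075 [-1. 62. 68.]
10 3785 [ 1. 70. 74.]
20 5252 [-1. 76. 80.]
30 7356 [ 1. 80. 85.]
40 6503 [38. 89. 91.]
50 8462 [38. 45. 91.]
60 5710 [-1. 49. 72.]
70 1658 [49. 53. 56.]
```

View pics/w3.png

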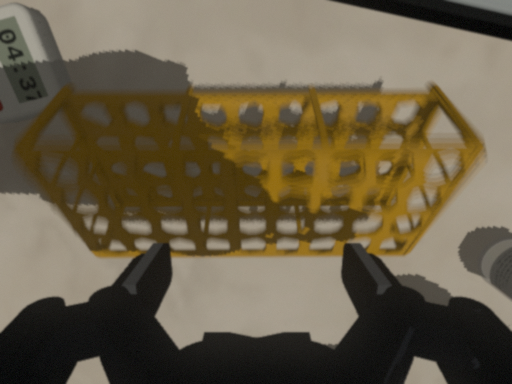

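The wrist picture shows the rack in mid-fall, already past balance, with its plate facing up and away from the fingers. I'm backing off while it settles.

>>> {"name": "carry_out", "arguments": {
  "moves": [
    {"offset":[-0.5,0,0],"turn":0},
    {"offset":[-1.5,0,0],"turn":0},
    {"offset":[-2.5,0,0],"turn":0},
    {"offset":[-3.5,0,0],"turn":0},
    {"offset":[-4,0,0],"turn":0},
    {"offset":[-4,0,0],"turn":0},
    {"offset":[-4,0,0],"turn":0},
    {"offset":[-4,0,0],"turn":0},
    {"offset":[-4,0,0],"turn":0},
    {"offset":[-4,0,0],"turn":0}
  ]
}}

```text
time_s: 5.17
eef_pos: [477.6, 237.5, 81.8]
tool_rot: [[-0.362, 0.932, 0.002], [0.932, 0.362, 0.001], [0.0, 0.003, -1.0]]
ft_force: [0.2, 0.6, 0.2]
grip_width: 1.0
```

```bash
cat >> h.py <<'E'
def rackpose(n,fn=None):
    im,P=rackpts(n)
    if fn: cv2.imwrite(fn,im)
    print("z pct",np.percentile(P[:,2],[50,90,98]).round(1))
    Q=P[(P[:,2]>46)&(P[:,2]<62)]
    r=cv2.minAreaRect(Q[:,:2].astype(np.float32)); b=cv2.boxPoints(r)
    e=[b[1]-b[0],b[2]-b[1]]; l=max(e,key=lambda v:np.hypot(*v)); l=l*np.sign(l[0]); ang=np.arctan2(l[1],l[0])
    c=np.array(r[0]); th=np.radians(RA); u=np.array([np.cos(th),np.sin(th)]); v=np.array([-u[1],u[0]])
    rel=c-np.array(RC)
    print(n,"centre",c.round(1),"size",np.round(r[1],1),"deg",np.degrees(ang).round(2),"| rail x,y",(rel@u).round(1),(rel@v).round(1),"dang",np.round(np.degrees(ang)-RA,2))
RA=10.33; RC=(462.5,420.1)
E
python3 - <<'E'
from h import *
st()
rackpose("wrist","pics/w4.png"); rackpose("top","pics/t4.png")
E
```

```text
5.1667 [477.6 237.5  81.8] [[-0.362, 0.932, 0.002], [0.932, 0.362, 0.001], [0.0, 0.003, -1.0]] [0.2 0.6 0.2] 1.0004026813204387
z pct [53.7 54.8 55.5]
wrist centre [444.1 314.8] size [200.9  73.8] deg 21.16 | rail x,y -37.0 -100.3 dang 10.83
z pct [53.  55.5 56.9]
top centre [441.5 325.3] size [198.7  89.5] deg 21.03 | rail x,y -37.7 -89.5 dang 10.7
```

View pics/w4.png

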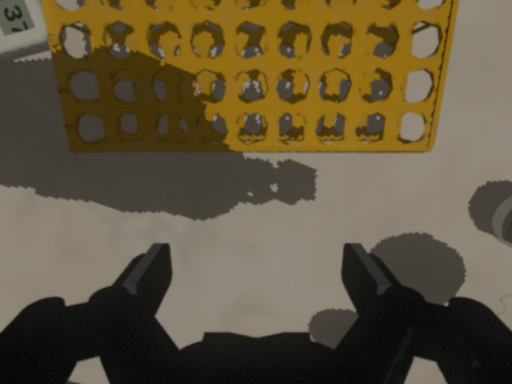

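View pics/t4.png

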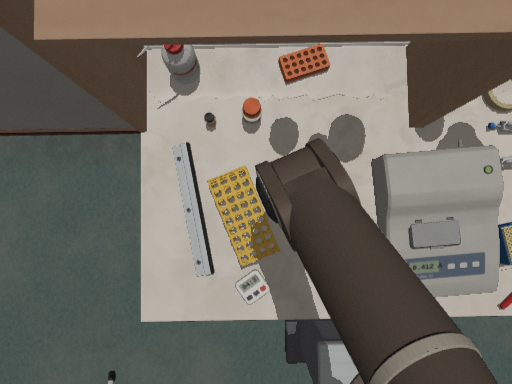

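The wrist and top pictures show the rack upright on its feet: top view (208–278, 165–268), timer just below it at (253,287), and rail parallel-ish to the left. Before choosing the slide height I'm checking the finger profile.

```bash
python3 - <<'E'
from h import *
s=bot.state(); R=np.array(s["tool_rot"]); p0=np.array(s["eef_pos"])
im,d=bot.get_image("wrist")
vs,us=np.mgrid[0:384,0:512]; P=pts("wrist",d,us.ravel(),vs.ravel()); ok=d.ravel()>0
L=(P-p0)@R
for z0 in range(-90,6,8):
    k=ok&(L[:,2]>=z0)&(L[:,2]<z0+8)&(abs(L[:,1])<75)&(abs(L[:,1])>30)&(L[:,0]<32)
    if k.sum()>20: q=L[k]; print(z0,k.sum(),np.percentile(q[:,0],[2,50,98]).round(1),np.percentile(abs(q[:,1]),[2,98]).round(1))
E
```

```text
-82 1727 [ 5.8 11.2 16.6] [30.2 63.3]
-74 4602 [-0.5 11.  16.5] [30.6 68.5]
-66 5551 [-10.4   9.8  16.1] [31.3 72.3]
-58 7497 [-10.7   5.6  12.3] [39.9 72.5]
-50 1595 [ 5.1 10.7 12.7] [42.2 70.3]
-42 1138 [-1.8  7.5 10.5] [41.9 50.6]
-34 1300 [-10.8   5.8  10.3] [41.9 55.8]
-26 1117 [-11.4   5.6  10.3] [41.9 56.1]
-18 898 [-11.2   5.6  10.2] [42.  55.5]
-10 536 [-11.5   2.4  10. ] [42.  52.8]
```

>>> {"name": "carry_out", "arguments": {
  "moves": [
    {"offset":[0,0,1.5],"turn":0},
    {"offset":[0,0,3.5],"turn":0},
    {"offset":[0,0,5.5],"turn":0},
    {"offset":[0,0,6.8],"turn":0},
    {"offset":[0,0,7.4],"turn":0},
    {"offset":[0.6,0,7.5],"turn":0},
    {"offset":[1.2,0,7.5],"turn":0},
    {"offset":[1.9,0,7.5],"turn":0},
    {"offset":[2.5,0,7.5],"turn":0},
    {"offset":[3,0,7.5],"turn":0}
  ]
}}

```text
time_s: 6.15
eef_pos: [467.0, 267.0, 7.7]
tool_rot: [[-0.363, 0.932, 0.004], [0.932, 0.363, 0.002], [0.001, 0.004, -1.0]]
ft_force: [-0.4, 0.1, 0.6]
grip_width: 1.001
```

```bash
python3 - <<'E'
from h import *
st()
rackpose("wrist","pics/w5.png"); rackpose("top")
E
```

```text
6.15 [467.  267.    7.7] [[-0.363, 0.932, 0.004], [0.932, 0.363, 0.002], [0.001, 0.004, -1.0]] [-0.4  0.1  0.6] 1.00132708558064
z pct [53.5 54.6 55.1]
wrist centre [447.3 322.5] size [177.9  82.3] deg 21.34 | rail x,y -32.4 -93.3 dang 11.01
z pct [53.  55.7 57. ]
top centre [441.2 325.6] size [199.   89.2] deg 20.69 | rail x,y -37.9 -89.1 dang 10.36
```

View pics/w5.png

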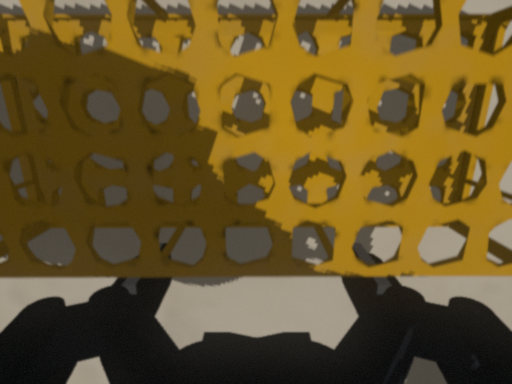

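About 5 mm gap, aligned: the plate's edge is at row 275, with both fingers just behind it at (130,285) and (365,285). I'm sliding now, with a gradual turn toward the rail's direction.

>>> {"name": "carry_out", "arguments": {
  "moves": [
    {"offset":[0.4,0,0],"turn":0},
    {"offset":[0.8,0,0],"turn":0},
    {"offset":[1.2,0.1,0],"turn":0.02},
    {"offset":[1.6,0.15,0],"turn":0.045},
    {"offset":[2,0.25,0],"turn":0.07},
    {"offset":[2.4,0.35,0],"turn":0.095},
    {"offset":[2.8,0.4,0],"turn":0.12},
    {"offset":[3.2,0.5,0],"turn":0.145},
    {"offset":[3.5,0.55,0],"turn":0.165},
    {"offset":[3.6,0.6,0],"turn":0.175}
  ]
}}

```text
time_s: 7.08
eef_pos: [458.8, 303.4, 7.4]
tool_rot: [[-0.195, 0.981, 0.003], [0.981, 0.195, 0.002], [0.002, 0.003, -1.0]]
ft_force: [-1.9, -1.5, 0.4]
grip_width: 1.002
```

```bash
python3 - <<'E'
from h import *
st()
rackpose("top","pics/t6.png")
im,d=bot.get_image("scene"); cv2.imwrite("pics/s6.png",im)
E
```

```text
7.0833 [458.8 303.4   7.4] [[-0.195, 0.981, 0.003], [0.981, 0.195, 0.002], [0.002, 0.003, -1.0]] [-1.9 -1.5  0.4] 1.0023922430594896
z pct [52.9 55.6 56.9]
top centre [436.6 362.7] size [198.7  90.2] deg 13.61 | rail x,y -35.7 -51.8 dang 3.28
```

View pics/t6.png

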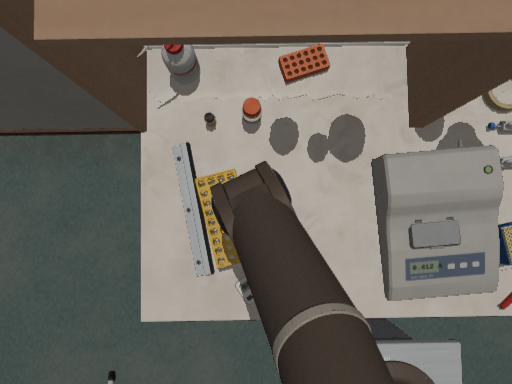

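View pics/s6.png

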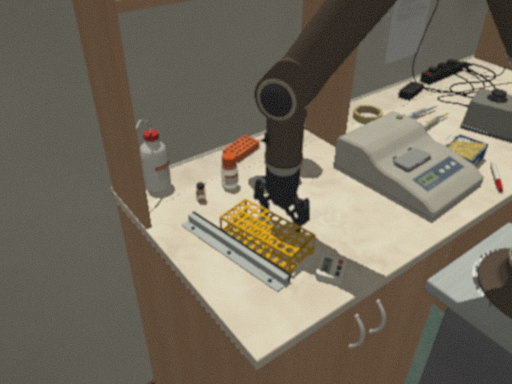

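The top picture shows the rack (195–240, 170–270) with its far end near the rail face and about 3° still to turn; the timer is untouched at (247,290). The scene picture agrees. I'm closing the rest slowly.

>>> {"name": "carry_out", "arguments": {
  "moves": [
    {"offset":[0.1,0.05,0],"turn":0.005},
    {"offset":[0.2,0.1,0],"turn":0.01},
    {"offset":[0.3,0.15,0],"turn":0.015},
    {"offset":[0.4,0.2,0],"turn":0.015},
    {"offset":[0.5,0.25,0],"turn":0.015},
    {"offset":[0.6,0.3,0],"turn":0.015},
    {"offset":[0.7,0.3,0],"turn":0.015},
    {"offset":[0.8,0.3,0],"turn":0.015},
    {"offset":[0.9,0.3,0],"turn":0.015},
    {"offset":[0.9,0.3,0],"turn":0.015}
  ]
}}

```text
time_s: 8.02
eef_pos: [460.5, 311.1, 7.4]
tool_rot: [[-0.18, 0.984, 0.003], [0.984, 0.18, 0.001], [0.0, 0.003, -1.0]]
ft_force: [0.5, -4.9, 1.6]
grip_width: 1.001
```

```bash
python3 - <<'E'
from h import *
st()
rackpose("top","pics/t7.png")
E
```

```text
8.0167 [460.5 311.1   7.4] [[-0.18, 0.984, 0.003], [0.984, 0.18, 0.001], [0.0, 0.003, -1.0]] [ 0.5 -4.9  1.6] 1.0014224649063677
z pct [52.6 55.5 57. ]
top centre [434.5 368.8] size [198.9  89.6] deg 9.81 | rail x,y -36.8 -45.5 dang -0.52
```

```bash
python3 - <<'E'
import cv2
im=cv2.imread("pics/t7.png"); cv2.imwrite("pics/t7c.png",cv2.resize(im[130:300,150:290],None,fx=4,fy=3.5,interpolation=cv2.INTER_CUBIC)[:600])
E
```

```text
(no output)
```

View pics/t7c.png

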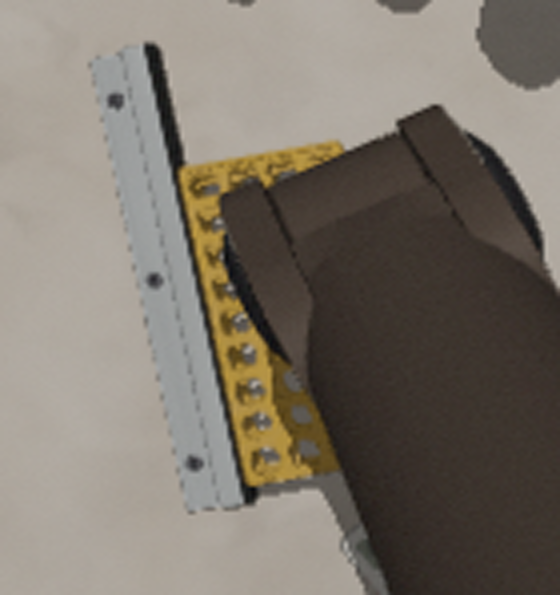

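The rack now lies along the rubber face, from (180,165) to (250,490) in the enlarged top crop, and the contact force is about 5 N. I'm backing straight off, then up, for a clear view.

>>> {"name": "carry_out", "arguments": {
  "moves": [
    {"offset":[-0.2,0,0],"turn":0},
    {"offset":[-0.5,0,0],"turn":0},
    {"offset":[-1,0,0],"turn":0},
    {"offset":[-2,0,0],"turn":0},
    {"offset":[-3.5,0,0],"turn":0},
    {"offset":[-5,0,0],"turn":0},
    {"offset":[-6,0,-2],"turn":0},
    {"offset":[-6.5,0,-5],"turn":0},
    {"offset":[-7,0,-8.5],"turn":0},
    {"offset":[-7,0,-12],"turn":0}
  ]
}}

```text
time_s: 8.9
eef_pos: [472.8, 239.5, 128.3]
tool_rot: [[-0.178, 0.984, 0.002], [0.984, 0.178, -0.001], [-0.001, 0.002, -1.0]]
ft_force: [1.2, 0.3, -0.0]
grip_width: 1.001
```

>>> {"name": "carry_out", "arguments": {
  "moves": [
    {"offset":[-2,0,-3],"turn":0},
    {"offset":[-5,0,-5],"turn":0},
    {"offset":[-8,0,-7],"turn":0},
    {"offset":[-10,0,-7],"turn":0},
    {"offset":[-12,0,-7],"turn":0},
    {"offset":[-12,0,-7],"turn":0},
    {"offset":[-12,0,-7],"turn":0},
    {"offset":[-12,0,-7],"turn":0},
    {"offset":[-12,0,-7],"turn":0},
    {"offset":[-12,0,-7],"turn":0}
  ]
}}

```text
time_s: 9.73
eef_pos: [493.6, 122.4, 198.2]
tool_rot: [[-0.179, 0.984, 0.001], [0.984, 0.179, -0.001], [-0.001, 0.001, -1.0]]
ft_force: [0.2, -0.3, -0.7]
grip_width: 1.0
```

```bash
python3 - <<'E'
from h import *
st()
rackpose("top","pics/t8.png"); rackpose("wrist","pics/w8.png"); rackpose("scene","pics/s8.png")
# rail re-measure + plate-plane fit
im,d=bot.get_image("top")
vs,us=np.mgrid[0:384,0:512]; P=pts("top",d,us.ravel(),vs.ravel()); ok=d.ravel()>0
x,y,z=P.T
for nm,m in dict(bottle=(z>80)&(z<100)&(x>620)&(x<720)&(y>250)&(y<340),vial=(z>40)&(z<60)&(x>620)&(x<690)&(y>350)&(y<430),timer=(z>12)&(z<30)&(x<330)&(y>250)&(y<360)).items(): print(nm,cv2.minAreaRect(P[ok&m][:,:2].astype(np.float32))[0])
im,Q=rackpts("top"); Q=Q[(Q[:,2]>48)]
A=np.c_[Q[:,:2]-Q[:,:2].mean(0),np.ones(len(Q))]; c=np.linalg.lstsq(A,Q[:,2],rcond=None)[0]; print("plane slope",c)
c=cv2.imread("pics/t8.png")[130:300,150:290]; cv2.imwrite("pics/t8c.png",cv2.resize(c,None,fx=3.5,fy=3.5,interpolation=cv2.INTER_CUBIC))
E
```

```text
9.7333 [493.6 122.4 198.2] [[-0.179, 0.984, 0.001], [0.984, 0.179, -0.001], [-0.001, 0.001, -1.0]] [ 0.2 -0.3 -0.7] 1.0000508348168824
z pct [53.  55.6 57. ]
top centre [434.7 367.8] size [198.6  90.3] deg 10.3 | rail x,y -36.7 -46.5 dang -0.03Traceback (most recent call last):
  File "<stdin>", line 3, in <module>
  File "h.py", line 20, in rackpose
    print("z pct",np.percentile(P[:,2],[50,90,98]).round(1))
                  ~~~~~~~~~~~~~^^^^^^^^^^^^^^^^^^^
    return _quantile_unchecked(
        a, q, axis, out, overwrite_input, method, keepdims, weights)
    return _ureduce(a,
                    func=_quantile_ureduce_func,
    ...<5 lines>...
                    overwrite_input=overwrite_input,
                    method=method)
    r = func(a, **kwargs)
    result = _quantile(arr,
                       quantiles=q,
    ...<2 lines>...
                       out=out,
                       weights=wgt)
    slices_having_nans = np.isnan(arr[-1, ...])
                                  ~~~^^^^^^^^^
IndexError: index -1 is out of bounds for axis 0 with size 0
```

View pics/w8.png

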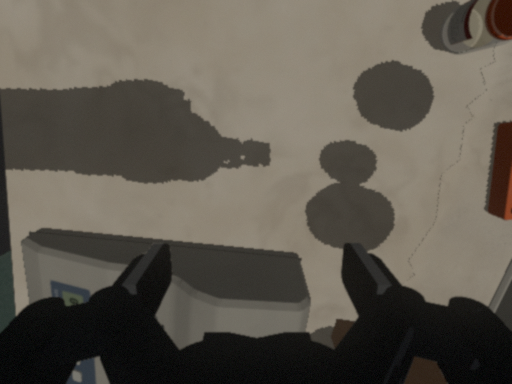

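The wrist view no longer includes the rack; it shows the bench instrument well below the fingers (25–310, 230–340), with no contact force. I'm running the rest of the checks on the other cameras.

```bash
python3 - <<'E'
from h import *
rackpose("scene","pics/s8.png")
im,d=bot.get_image("top")
vs,us=np.mgrid[0:384,0:512]; P=pts("top",d,us.ravel(),vs.ravel()); ok=d.ravel()>0
x,y,z=P.T
for nm,m in dict(rail=(z>17)&(z<28)&(x>250)&(x<640)&(y>385)&(y<480),bottle=(z>80)&(z<100)&(x>620)&(x<720)&(y>250)&(y<340),vial=(z>40)&(z<60)&(x>620)&(x<690)&(y>350)&(y<430),timer=(z>12)&(z<30)&(x<330)&(y>250)&(y<360)).items(): print(nm,cv2.minAreaRect(P[ok&m][:,:2].astype(np.float32)))
im2,Q=rackpts("top"); Q=Q[(Q[:,2]>48)]
A=np.c_[Q[:,:2]-Q[:,:2].mean(0),np.ones(len(Q))]; c=np.linalg.lstsq(A,Q[:,2],rcond=None)[0]; print("plane slope",c)
cv2.imwrite("pics/t8c.png",cv2.resize(im[130:300,150:290],None,fx=3.5,fy=3.5,interpolation=cv2.INTER_CUBIC))
w=d[10:370,:]; s=bot.state(); print(s["ft_force"])
k=ok&(x>420)&(x<570)&(y<60)&(y>-60)&(z<190); print("instrument top",np.percentile(z[k],[50,99]) if k.any() else None)
E
```

```text
z pct [51.7 54.8 56.2]
scene centre [434.4 368.2] size [200.4  91.2] deg 10.44 | rail x,y -37.0 -46.0 dang 0.11
rail ((461.4180603027344, 425.4697265625), (299.85137939453125, 29.690906524658203), 10.336295127868652)
bottle ((669.9817504882812, 302.55487060546875), (36.02189254760742, 35.45520782470703), 88.0438461303711)
vial ((658.0136108398438, 397.5498046875), (19.904176712036133, 19.31715202331543), 84.35090637207031)
timer ((282.57269287109375, 308.028076171875), (58.10785675048828, 62.08350372314453), 34.34204864501953)
plane slope [-8.00222500e-04  4.10079313e-03  5.37003818e+01]
[ 0.15645814  0.15293678 -0.28741476]
instrument top [52.91866412 84.64504824]
```

View pics/t8c.png

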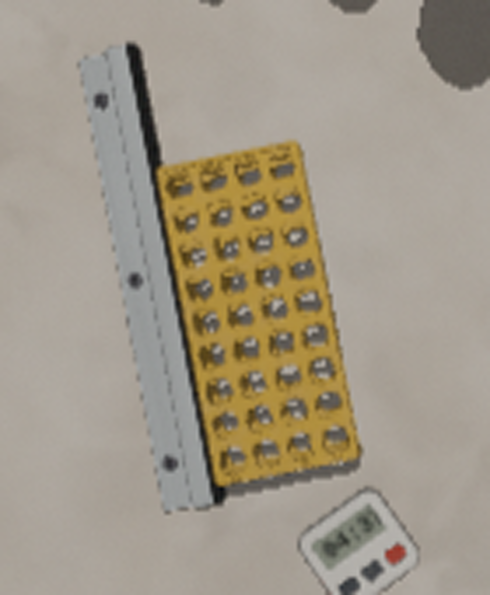

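View pics/s8.png

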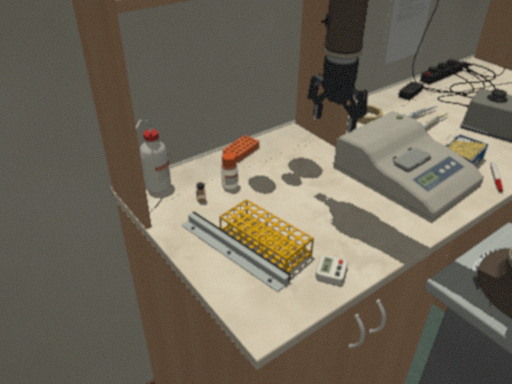

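Both pictures show the rack flush along the rubber face (crop: (160,165) to (215,490)), inside the rail's ends, and the arm is clear of everything. I'm handing in.

```bash
python3 -c "
from plant import bot
print(bot.hand_in())"
```

```text
the job is handed in; nothing more can be done
None
```

The rack is standing on its feet, flush along the rail's rubber face, and the job is handed in, with no verdict reported. With the jaws open, I pushed near the top of the plate until the rack tipped over, then slid it to the rail while turning it about 11° and backed away. The last clock reading was 9.7 s, well under the 42 s limit.

**Rack position:** the last checks from the top and scene cameras put its centre at x about −37 mm and y about −46 mm in the rail's frame. The angle error was at most 0.1°. The top camera's plate fit showed a slope of about 0.004 rad. The near end sits about 14 mm inside the rail's end.

**Bystanders:** the bottle and timer measured within 0.3 mm of their first positions. I had no clean first measurement of the vial from depth. It stands upright where the network first saw it, to within about 8 mm, and the arm never went near it.

**Arm:** it finished clear of everything, with force readings at noise level. The highest force I saw at the end of a move was about 5 N, when pressing the rack against the rail.

**Failed or disagreeing checks:**
- The last wrist-camera check failed because the rack was out of its view.
- A repeat rail measurement came out about 30 mm wide instead of 20 mm, probably because rack points were included. I kept the first rail measurement.
- The networks gave a few wrong detections early on, for example calling the rack a vial or a bottle. I used the depth measurements instead.

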